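# Close the curing unit and hold its spring-return exposure dial at the third stop

### The job

Give the part in the small curing unit its test exposure: first press the raised light-shade cap straight down until it clicks fully home, then turn the spring-return dial clockwise past its first two click stops to the third one (three pips) and hold it there against its spring for at least three seconds. Finish while still holding the dial at the third stop, since it springs back when let go; do not disturb the cup, the scraper or the tee-shaped cut part beside the unit.

Things in the scene. Friction and masses are not known exactly. Their poses are not given: they have to be found in the camera images.
- unit: Curing unit, a low grey box with an aluminium top plate, fixed to the bench; 130 (x) x 230 (y) x 60 mm high. Origin at the centre of its underside, z up, -x its front (cooling slots), +y the side of the cap, -y the side of the dial. The cap's axis is at y = +62 mm, the dial's axis at y = -62 mm, both at x = 0; nothing else on the unit stands above its top plate.
- cap_top (a point): Centre of the flat top of the round black ribbed light-shade cap (diameter 68 mm, lower flange 74 mm, height 34 mm). The cap is captive on a metal collar of the unit and slides straight up and down. Raised, its top is about 116 mm above the bench and 18 mm of gap shows under it; home, its top is 98 mm above the bench and its flange is 4 mm above the top plate, on the collar's foot.
- shade_cap (a joint): Travel of the cap in m: 0 raised, grows as it is pressed down, 0.018 fully home (hard stop). A catch holds it in either position: it has about 2 mm of play, then pressing takes about 5 N over the first half of the travel, past the middle it snaps home by itself and stays.
- dial_knob: The black dial: a round disc, diameter 64 mm and 10 mm thick, with a bar-shaped handle standing across it, 56 mm long (its own x), 14 mm wide (its own y), 26 mm high. It turns about its own z, which points up. Origin on the axis under the disc, 61 mm above the bench; the disc's top is at 71 mm, the bar's top at 97 mm. The bar's +x end is the pointer (white line on top), at the end away from the robot. The bar can be pinched across its width from above.
- dial_grip (a point): Point on the dial's axis in the middle of the bar handle, 86 mm above the bench (15 mm above the disc): centre for a pinch across the bar.
- dial (a joint): Dial angle in rad: 0 at rest (pointer at the zero line), grows clockwise seen from above, end at 1.32. Click stops at 0.4 (one pip), 0.8 (two) and 1.2 (three pips, small dots on the top plate). A spring turns it back to 0 when let go: 0.06 N m at 0, 0.12 N m at the third stop; each click adds about 0.04 N m halfway between stops, but never holds the dial.
- resin_cup: Loose clear plastic cup, 62 mm diameter, 53 mm high, behind the unit; leave alone. Origin at the centre of its underside.
- cut_tee: Loose brown tee-shaped laser-cut part, 47 x 44 x 8 mm, in front of the unit; leave alone. Origin at the centre of its underside.
- scraper: Loose scraper with a yellow handle, 192 x 58 x 18 mm, lying beside the dial end of the unit; leave alone. Origin at the centre of its underside.

How it is judged (in metres and radians):
On the way, in this order (a step that is already met when the one before it is completed fails the run):
1. the cap is pressed home while the dial is still at rest (value of joint shade_cap above 0.0155 m and value of joint dial below 0.25 rad), for 0.2 s.
2. with the cap home, the fingers hold the dial at the third stop for three seconds (value of joint shade_cap above 0.0155 m and value of joint dial above 1.08 rad and contact force between the fingers and dial_knob above 0.3 N), for 3 s.
At the end, for the whole second after the job is handed in: The cap is home (at least 15.5 of its 18 mm down), the dial stands at the third stop (1.08 rad or more; the stop itself is at 1.2) with the fingers pressing on its handle (more than 0.3 N), and cup, tee and scraper are within 20 mm of where they were (all of step 2 and distance of each of resin_cup, cut_tee, scraper from where it was at the start of the episode below 0.02 m); the arm keeps its last pose, push and grip.
It fails at once if the cup is disturbed (moved more than 20 mm) (distance of resin_cup from where it was at the start of the episode above 0.02 m).
It fails at once if the tee-shaped part is disturbed (moved more than 20 mm) (distance of cut_tee from where it was at the start of the episode above 0.02 m).
It fails at once if the scraper is disturbed (moved more than 20 mm) (distance of scraper from where it was at the start of the episode above 0.02 m).
It also fails if it takes over 45 s, if anything falls off the work surface, if the arm or the gripper's body presses on something with over 40 N, if the wrist force passes 120 N, or if a joint passes its speed limit or range.

### The arm

A 6-joint arm with a two-finger parallel gripper is mounted at the origin on a cart in front of the work surface, level with it; the furniture and walls round the work are solid. World frame = base frame: x ahead of the robot, y to its left, z up, the work surface at z = 0. Lengths are in m, angles in degrees, forces in N, time in s.
With the tool pointing down it reaches from about 0.4 to 0.825 m from the base axis. Payload 7 kg.
Tool frame: the origin (TCP) lies between the finger pads; the fingertips stand 22 mm ahead of it and the grasp point (between the pads) lies 3 mm ahead of it; z points along the fingers, y is the line along which they close (so a half turn about z gives the same grasp; the last joint's range is limited). The gripper opens to 88 mm and grips with 3 to 60 N. Pads are 19 mm wide; open, the fingers measure 130 mm over their backs; the gripper's body (78 mm by 193 mm) begins 47 mm behind the grasp point.
Start: joints at [90.934, 20.546, 0.682, 0, -70.136, -16.507], TCP at [0.181, 0.65, 0.249] pointing down, gripper open.
Joint ranges: [-176.03, 176.03], [-82.01, 121.73], [-58.28, 71.71], [-173.87, 95.51], [-174.79, -0.11], [-173.66, 173.66]. Speed limits (degrees/s): [136.94, 136.94, 172.46, 180, 180, 180].

### API

Orientations are given as [roll, pitch, yaw] about the fixed x, y, z axes, in that order (R = Rz(yaw) Ry(pitch) Rx(roll)).
In Python, from plant import ctrl gives the robot as it stands.
- The arm moves only by the tool apply_moves, never from a script. Its argument "targets" is a list of rows, each an object with "travel": the shift along the tool's x, y, z in mm, a list of three; "roll": the turn about the tool's z in degrees; "jaw": the finger opening in mm, from 0 to 87.6. In form: [{"travel": [tx, ty, tz], "roll": roll, "jaw": jaw}, ...]. A call has 1 to 10 rows; each row shifts and turns the commanded pose from where the row before left it, along the tool's axes as they then stand; what a row does not reach is not made up. A row lasts 1/10 s, in which the tool goes at most 50 mm and 8.59 degrees, less where a joint would pass 70% of its speed; a pose out of reach is approached as far as the arm can. A call with a gripper value outside its range is refused whole. The fingers move at their own pace and stop on an object; the grip force is fixed at half the most. Time passes only in rows, so rows that do not move let the fingers close. It gives the time, the measured TCP pose, the force, the opening and the grip force at its end, in the units of the state.
- ctrl.get_obs(): the state, without advancing time (a new reading comes with each control period).
- ctrl.snapshot(name): name is "scene" or "side" or "wrist"; returns the picture (384x512x3 uint8, red, green, blue); there is no depth.
- ctrl.calibration(name): a dict with "K" (3x3 intrinsics, pixels), "extrinsics" (4x4, takes a point from camera to world coordinates); the wrist camera has in their place "hand_eye" (4x4, takes a point from camera to tool coordinates, whose origin is the TCP and whose axes are the flange's). Camera axes: x right, y down, z forward; pixel columns grow to the right and rows downward; lengths in m; the calibration is good to about 2 mm. A picture is of the moment at which its call begins: read the wrist's pose just before it. calibration takes no time and is no camera call.
- ctrl.close_job(): hands the job in; it is judged then, once.
The state is a dict: "clock": time; "joint_pos": joint angles; "qvel": joint speeds; "tau": joint torques, N m; "tool_pos": TCP position; "orientation": TCP orientation; "force": force on the tool from outside, world axes, zero at the start; "moment": the same for the moment, N m; "opening": finger opening in m; "gripper_force": force on a finger pad.
Only numpy, scipy, OpenCV 4.12 (cv2) and the standard library are available. Lean on these libraries where they do the work, as an engineer would, in place of code of your own. Each camera call takes 0.05 s, during which the arm holds its last target. There are 200 camera calls.

## Working session

There is one attempt and no reset: what is moved stays moved. The work goes in short steps, Python scripts to look and compute and a tool call to move; the robot and the scene stay as the last step left them, time stands still between calls to the robot, and variables do not carry over. Pictures are saved under pics/ and viewed, at most 10 in all, crops included, and the job is handed in when it is done.

Besides the shell and the picture viewer there is one more tool, called after "Call:" by a JSON object that holds its "method" and its "body". apply_moves: Moves the arm, as the interface text tells. Its arguments: {"type":"object","properties":{"targets":{"type":"array","items":{"type":"object","properties":{"travel":{"type":"array","items":{"type":"number"}},"roll":{"type":"number"},"jaw":{"type":"number"}}}}},"required":["targets"]}

```bash
mkdir -p pics; python3 - <<'E'
from plant import ctrl
import cv2,numpy as np
np.set_printoptions(precision=4,suppress=True)
o=ctrl.get_obs();print({k:o[k] for k in('clock','tool_pos','orientation','force','opening')})
for n in('scene','side','wrist'):
    cv2.imwrite(f'pics/{n}0.png',ctrl.snapshot(n)[...,::-1]); c=ctrl.calibration(n); print(n,*[np.array(v) for v in c.values()],sep='\n')
E
```

```text
{'clock': 0.0, 'tool_pos': array([0.1811, 0.6498, 0.2476]), 'orientation': array([179.9048,  -0.0061, -15.5819]), 'force': array([ 0.0038,  0.3165, -0.1542]), 'opening': 0.08784765589949912}
scene
[[423.6799   0.     258.3541]
 [  0.     423.6799 191.0612]
 [  0.       0.       1.    ]]
[[-0.8091 -0.3604  0.4641  0.1412]
 [-0.5876  0.5057 -0.6317  0.5678]
 [-0.0071 -0.7838 -0.6209  0.6585]
 [ 0.      0.      0.      1.    ]]
side
[[479.6712   0.     259.1746]
 [  0.     479.6712 192.1349]
 [  0.       0.       1.    ]]
[[ 0.8597 -0.2539  0.4432  0.1238]
 [-0.5107 -0.4192  0.7506 -0.7931]
 [-0.0048 -0.8717 -0.4901  0.6145]
 [ 0.      0.      0.      1.    ]]
wrist
[[327.3345   0.     257.1982]
 [  0.     327.3345 189.9513]
 [  0.       0.       1.    ]]
[[ 0.0008 -0.9632 -0.2689  0.0719]
 [ 1.      0.0008  0.0004  0.0011]
 [-0.0002 -0.2689  0.9632 -0.1369]
 [ 0.      0.      0.      1.    ]]
```

View pics/scene0.png

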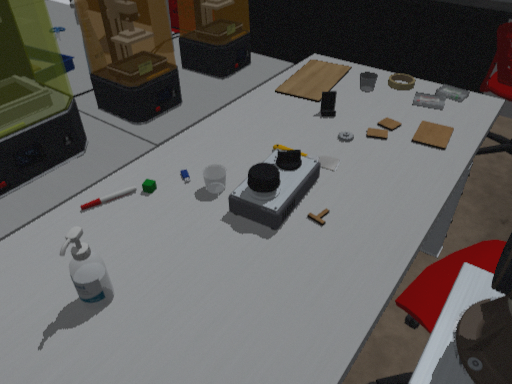

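View pics/wrist0.png

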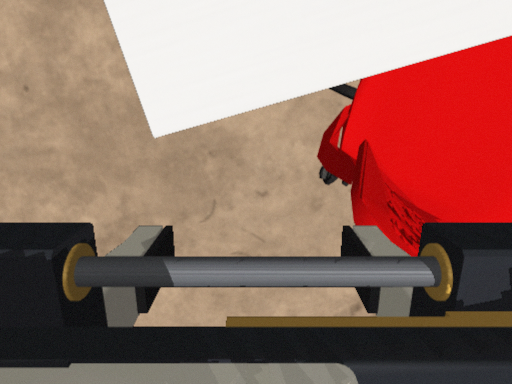

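View pics/side0.png

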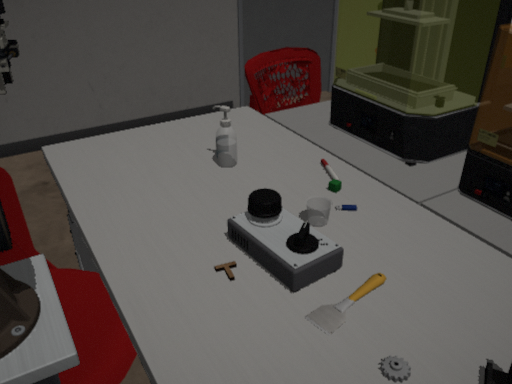

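The scene picture shows the cap near (264,178), the dial near (289,158) and the cup at (215,180). In the side picture the cap is near (265,205) and the dial near (303,241). I'll enlarge both views.

```bash
python3 - <<'E'
import cv2
a=cv2.imread('pics/scene0.png')[135:235,200:333];cv2.imwrite('pics/s1.png',cv2.resize(a,None,fx=6,fy=6,interpolation=2))
a=cv2.imread('pics/side0.png')[180:285,210:350];cv2.imwrite('pics/d1.png',cv2.resize(a,None,fx=5.7,fy=5.7,interpolation=2))
E
```

```text
(no output)
```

View pics/s1.png

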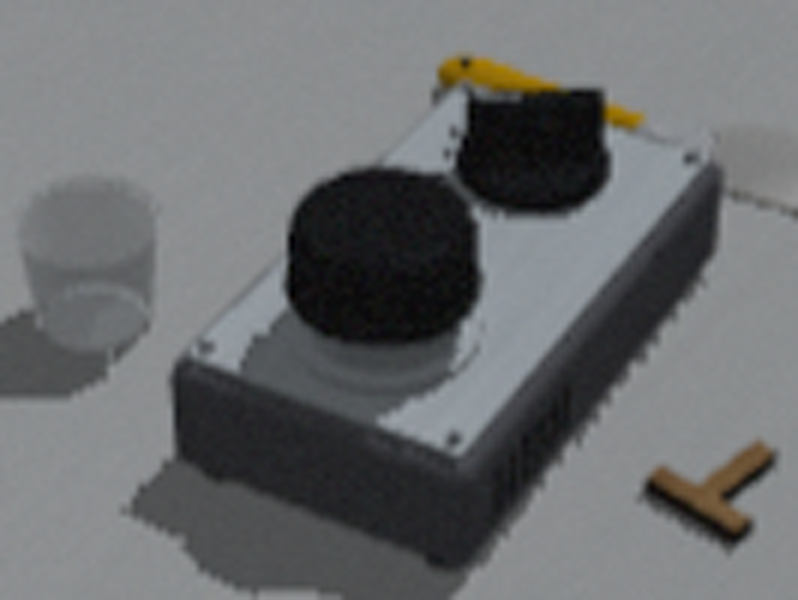

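View pics/d1.png

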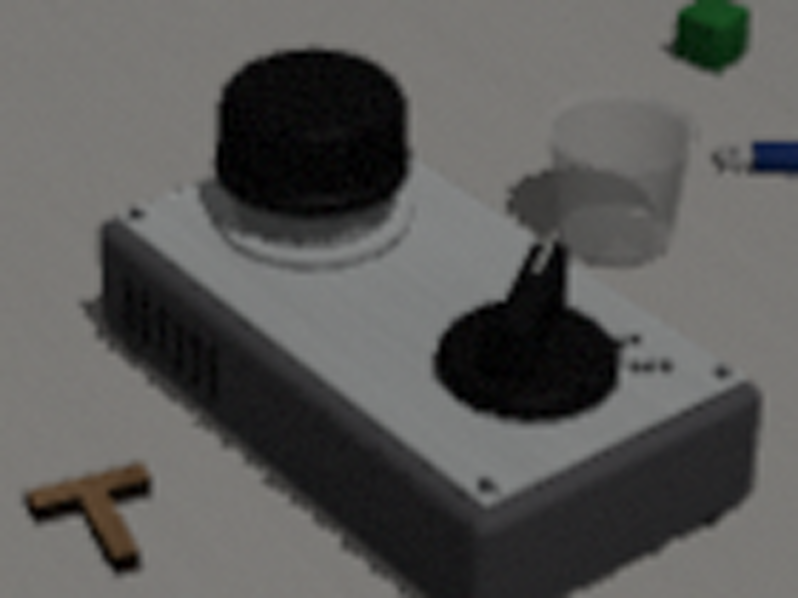

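Screws in the scene crop are at (207,346), (453,438) and (690,157). In the side crop they are at (137,213), (487,484) and (722,372). The cap top spans u 220–407 in the side crop. The dial's white line runs from about (538,272) to (550,243). Next I'll fit the unit pose.

```bash
cat > h.py <<'E'
from plant import ctrl
import numpy as np, cv2
from scipy.optimize import least_squares
np.set_printoptions(precision=4,suppress=True)
C={n:ctrl.calibration(n) for n in('scene','side')}
def proj(n,P):
    E=np.linalg.inv(np.array(C[n]['extrinsics']));p=(np.atleast_2d(P)@E[:3,:3].T+E[:3,3])@np.array(C[n]['K']).T
    return p[:,:2]/p[:,2:]
def pl(n,uv,z):
    E=np.array(C[n]['extrinsics']);d=E[:3,:3]@np.linalg.inv(C[n]['K'])@[*uv,1];return E[:3,3]+d*(z-E[2,3])/d[2]
def s(u,v):return np.array([200+(u+.5)/6-.5,135+(v+.5)/6-.5])
def d(u,v):return np.array([210+(u+.5)/5.7-.5,180+(v+.5)/5.7-.5])
def w(x,P):
    c,t=np.cos(x[2]),np.sin(x[2]);P=np.atleast_2d(P);return np.c_[x[0]+c*P[:,0]-t*P[:,1],x[1]+t*P[:,0]+c*P[:,1],P[:,2]]
E
python3 - <<'E'
from h import *
S=[('scene',s(207,346),1,1),('scene',s(453,438),-1,1),('scene',s(690,157),-1,-1),('side',d(137,213),-1,1),('side',d(487,484),-1,-1),('side',d(722,372),1,-1)]
for n,p,_,_ in S: print(n,pl(n,p,.06))
f=lambda x:np.concatenate([(proj(n,w(x,[[i*x[3],j*x[4],.06]]))[0]-p) for n,p,i,j in S])
c=pl('side',d(430,340),.06)
r=least_squares(f,[c[0],c[1],0,.055,.105]);x=r.x;print(x,np.degrees(x[2]),r.fun)
print('cap',w(x,[[0,.062,.116]]),'dial',w(x,[[0,-.062,.086]]))
# check outlines
t=np.linspace(0,2*np.pi,73)
for nm,cy,R,z in(('captop',.062,.034,.116),('capbot',.062,.037,.082),('disc',-.062,.032,.071)):
  for n,o,k in(('scene',(200,135),6),('side',(210,180),5.7)):
    q=(proj(n,w(x,np.c_[R*np.cos(t),cy+R*np.sin(t),0*t+z]))-o+.5)*k-.5
    print(nm,n,'u',q[:,0].min(),q[:,0].max(),'v',q[:,1].min(),q[:,1].max())
for u,v in((538,272),(550,243)): print('line',(pl('side',d(u,v),.097)-w(x,[[0,-.062,.097]])))
E
```

```text
scene [ 0.6308 -0.0056  0.06  ]
scene [ 0.5251 -0.0154  0.06  ]
scene [ 0.5458 -0.2211  0.06  ]
side [ 0.5221 -0.0093  0.06  ]
side [ 0.542  -0.2143  0.06  ]
side [ 0.6469 -0.2047  0.06  ]
[ 0.5853 -0.1091  0.0932  0.053   0.1015] 5.342671137392369 [0.06   0.9278 0.119  0.9789 0.1118 1.6226 1.208  0.6338 0.2344 0.236
 0.4232 0.0283]
cap [[ 0.5795 -0.0473  0.116 ]] dial [[ 0.5911 -0.1708  0.086 ]]
captop scene u 288.5680949086919 474.67720885242977 v 166.10425334356876 274.874628637322
captop side u 226.52060973293698 411.373987154248 v 43.87449097352107 135.47471063234238
capbot scene u 282.6153282428409 480.6449321949125 v 234.6083511242972 354.87884691212366
capbot side u 219.84625210147718 417.75072117811027 v 117.37684753494281 220.43185695970666
disc scene u 455.4743504155399 612.1897362626044 v 112.10875940712714 200.4310998959832
disc side u 441.0844056890465 627.7440629123032 v 293.2915632044155 400.76973306588644
line [[ 0.0039  0.0051 -0.    ]]
line [[ 0.018   0.0178 -0.    ]]
```

The fit is consistent: residuals are at most 1.6 px, the screw spacing is plausible, and the two cameras differ by about 3 mm. The cap is near (0.580,-0.047) and the dial near (0.591,-0.171). I'll move over the unit and refine with the wrist camera.

Call:
{"method": "apply_moves", "body": {"targets": [{"travel": [32.5, 34, 0], "roll": 0, "jaw": 0}, {"travel": [32.5, 34, 0], "roll": 0, "jaw": 0}, {"travel": [32.5, 34, 0], "roll": 0, "jaw": 0}, {"travel": [32.5, 34, 0], "roll": 0, "jaw": 0}, {"travel": [32.5, 34, 0], "roll": 0, "jaw": 0}, {"travel": [32.5, 34, 0], "roll": 0, "jaw": 0}, {"travel": [32.5, 34, 0], "roll": 0, "jaw": 0}, {"travel": [32.5, 34, 0], "roll": 0, "jaw": 0}, {"travel": [32.5, 34, 0], "roll": 0, "jaw": 0}]}}

```text
clock: 1.05
tool_pos: [0.3812, 0.2751, 0.2487]
orientation: [-180.0, -0.0, -15.5]
force: [0.3, 0.5, -0.6]
opening: 0.0212
gripper_force: 0.0
```

Call:
{"method": "apply_moves", "body": {"targets": [{"travel": [32.5, 34, 0], "roll": 0, "jaw": 0}, {"travel": [32.5, 34, 0], "roll": 0, "jaw": 0}, {"travel": [32.5, 34, 0], "roll": 0, "jaw": 0}, {"travel": [32.5, 34, 0], "roll": 0, "jaw": 0}, {"travel": [32.5, 34, 0], "roll": 0, "jaw": 0}, {"travel": [32.5, 34, 0], "roll": 0, "jaw": 0}, {"travel": [32.5, 34, 0], "roll": 0, "jaw": 0}, {"travel": [32.5, 34, 0], "roll": 0, "jaw": 0}, {"travel": [32.5, 34, 0], "roll": 0, "jaw": 0}, {"travel": [0, 0, 0], "roll": 0, "jaw": 0}]}}

```text
clock: 2.05
tool_pos: [0.5818, -0.1008, 0.2473]
orientation: [179.9, 0.1, -15.8]
force: [-0.2, 0.8, 0.1]
opening: 0.0006
gripper_force: 0.0
```

```bash
python3 - <<'E'
from h import *
o=ctrl.get_obs();im=ctrl.snapshot('wrist');print(o['clock'],o['tool_pos'],o['orientation'],o['joint_pos'],o['force'],o['opening'])
cv2.imwrite('pics/w1.png',cv2.resize(im[:,:,::-1],None,fx=1.5625,fy=1.5625,interpolation=2))
np.savez('w1.npz',p=o['tool_pos'],r=o['orientation'],f=o['force'])
E
```

```text
2.05 [ 0.5818 -0.1008  0.2473] [179.9161   0.0742 -15.8336] [  9.1596  12.7405 -10.4252   0.0485 -66.937   64.9877] [-0.1977  0.7826  0.1401] 0.0006138768596137918
```

View pics/w1.png

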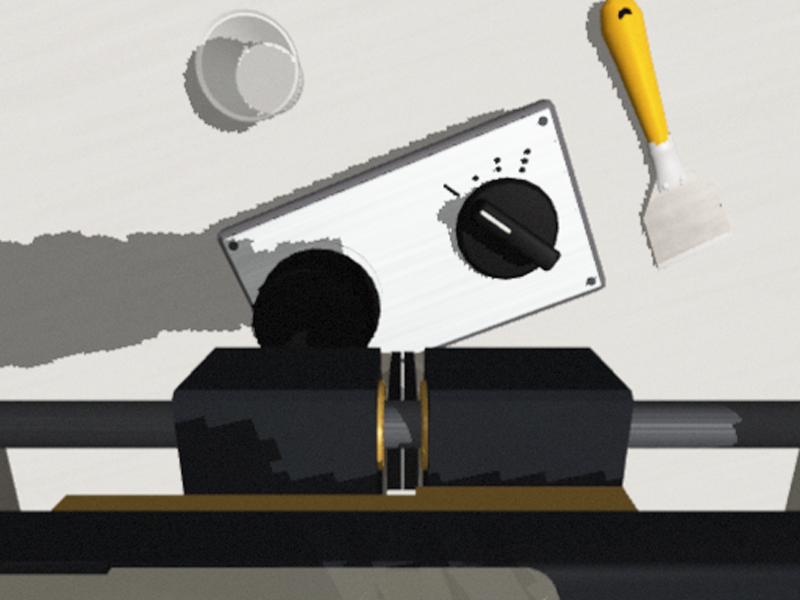

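The wrist picture shows screws at (233,246), (543,121) and (591,282). The zero line runs (445,185)–(459,195), the bar's white line (482,210)–(510,232), the bar's far end is near (553,260), and the disc spans u 457–558, v 177–279. I'll compute positions from these.

```bash
cat >> h.py <<'E'
from scipy.spatial.transform import Rotation
def wl(p,r,u,v,z,k=1.5625):
    c=ctrl.calibration('wrist');T=np.eye(4);T[:3,:3]=Rotation.from_euler('xyz',r,degrees=True).as_matrix();T[:3,3]=p
    E=T@np.array(c['hand_eye']);q=E[:3,:3]@np.linalg.inv(c['K'])@[(u+.5)/k-.5,(v+.5)/k-.5,1];return E[:3,3]+q*(z-E[2,3])/q[2]
E
python3 - <<'E'
from h import *
D=np.load('w1.npz');W=lambda u,v,z:wl(D['p'],D['r'],u,v,z)
s=[W(233,246,.06),W(543,121,.06),W(591,282,.06)];print(*s)
y=s[0]-s[1];xx=s[1]-s[2];print(np.linalg.norm(y),np.linalg.norm(xx),np.degrees(np.arctan2(-y[0],y[1])))
c=(s[0]+s[2])/2;e=y/np.linalg.norm(y);print('center',c,'cap',c+.062*e,'dial',c-.062*e)
print('disc',W(507.5,228,.071),'capL/R',W(252,310,.113),W(380,310,.113))
a=W(482,210,.097);b=W(510,232,.097);z0=W(445,185,.06);z1=W(459,195,.06)
for p,q in((a,b),(z0,z1)):print(p,np.degrees(np.arctan2(*(p-q)[[1,0]])))
print(W(553,260,.092))
for n in((475,178),(497,164),(525,162)):print(np.degrees(np.arctan2(*(W(*n,.06)-W(507.5,228,.071))[[1,0]])))
E
```

```text
[ 0.6254 -0.0022  0.06  ] [ 0.6459 -0.2083  0.06  ] [ 0.5395 -0.2185  0.06  ]
0.20717009813615464 0.1068861768554222 5.669795393160646
center [ 0.5824 -0.1104  0.06  ] cap [ 0.5763 -0.0487  0.06  ] dial [ 0.5886 -0.1721  0.06  ]
disc [ 0.5909 -0.172   0.071 ] capL/R [ 0.5931 -0.0189  0.113 ] [ 0.5738 -0.0872  0.113 ]
[ 0.6096 -0.1563  0.097 ] 37.19647656905442
[ 0.6255 -0.1423  0.06  ] 39.6863428757732
[ 0.5696 -0.19    0.092 ]
17.820916697194207
-6.243878402421867
-31.236456509941707
```

The cap is near (0.577,-0.048), the dial near (0.589,-0.172), and the bar stands at about 39° at rest. Now I press the cap.

Call:
{"method": "apply_moves", "body": {"targets": [{"travel": [-9.5, -25, 0], "roll": 0, "jaw": 0}, {"travel": [-9.5, -25, 0], "roll": 0, "jaw": 0}, {"travel": [0, 0, 40], "roll": 0, "jaw": 0}, {"travel": [0, 0, 40], "roll": 0, "jaw": 0}, {"travel": [0, 0, 20], "roll": 0, "jaw": 0}, {"travel": [0, 0, 5], "roll": 0, "jaw": 0}, {"travel": [0, 0, 0], "roll": 0, "jaw": 0}]}}

```text
clock: 2.8
tool_pos: [0.5752, -0.0426, 0.1434]
orientation: [180.0, 0.0, -15.5]
force: [0.5, -0.5, -0.0]
opening: 0.0009
gripper_force: 0.0
```

Call:
{"method": "apply_moves", "body": {"targets": [{"travel": [0, 0, 3], "roll": 0, "jaw": 0}, {"travel": [0, 0, 3], "roll": 0, "jaw": 0}, {"travel": [0, 0, 3], "roll": 0, "jaw": 0}, {"travel": [0, 0, 2], "roll": 0, "jaw": 0}, {"travel": [0, 0, 2], "roll": 0, "jaw": 0}, {"travel": [0, 0, 0], "roll": 0, "jaw": 0}]}}

```text
clock: 3.4
tool_pos: [0.5754, -0.0432, 0.1303]
orientation: [180.0, 0.0, -15.6]
force: [-0.8, -0.6, -0.2]
opening: 0.0004
gripper_force: 0.0
```

Call:
{"method": "apply_moves", "body": {"targets": [{"travel": [0, 0, 3], "roll": 0, "jaw": 0}, {"travel": [0, 0, 3], "roll": 0, "jaw": 0}, {"travel": [0, 0, 2], "roll": 0, "jaw": 0}, {"travel": [0, 0, 2], "roll": 0, "jaw": 0}, {"travel": [0, 0, 0], "roll": 0, "jaw": 0}]}}

```text
clock: 3.9
tool_pos: [0.5755, -0.0432, 0.1204]
orientation: [180.0, 0.0, -15.6]
force: [-0.2, -0.2, -0.5]
opening: 0.0003
gripper_force: 0.0
```

Tip is at 0.098. Pressing a little further in small steps to confirm the hard stop.

Call:
{"method": "apply_moves", "body": {"targets": [{"travel": [0, 0, 1], "roll": 0, "jaw": 0}, {"travel": [0, 0, 1], "roll": 0, "jaw": 0}, {"travel": [0, 0, 0], "roll": 0, "jaw": 0}]}}

```text
clock: 4.2
tool_pos: [0.5757, -0.0431, 0.1202]
orientation: [180.0, -0.1, -15.5]
force: [-5.7, 1.4, 14.8]
opening: 0.0003
gripper_force: 7.3
```

It reached the hard stop at 15 N with the tip at 98 mm, so the cap is home. Now up, over to the dial, and turn to match the bar.

Call:
{"method": "apply_moves", "body": {"targets": [{"travel": [0, 0, -30], "roll": 0, "jaw": 0}, {"travel": [0, 0, -30], "roll": 0, "jaw": 0}, {"travel": [0, 0, -30], "roll": 0, "jaw": 0}, {"travel": [16, 40, 0], "roll": 0, "jaw": 45}, {"travel": [16, 40, 0], "roll": 0, "jaw": 45}, {"travel": [16, 40.5, 0], "roll": 0, "jaw": 45}, {"travel": [0, 0, 0], "roll": -7.8, "jaw": 45}, {"travel": [0, 0, 0], "roll": -7.8, "jaw": 45}, {"travel": [0, 0, 0], "roll": -7.8, "jaw": 45}, {"travel": [0, 0, 0], "roll": -7.8, "jaw": 45}]}}

```text
clock: 5.2
tool_pos: [0.5893, -0.1724, 0.2082]
orientation: [-180.0, 0.0, 15.9]
force: [-0.3, -0.8, 1.2]
opening: 0.044
gripper_force: 0.0
```

Call:
{"method": "apply_moves", "body": {"targets": [{"travel": [0, 0, 0], "roll": -7.8, "jaw": 45}, {"travel": [0, 0, 0], "roll": -7.8, "jaw": 45}, {"travel": [0, 0, 0], "roll": -7.8, "jaw": 45}, {"travel": [0, 0, 0], "roll": 0, "jaw": 45}, {"travel": [0, 0, 0], "roll": 0, "jaw": 45}]}}

```text
clock: 5.7
tool_pos: [0.5894, -0.1721, 0.2084]
orientation: [-180.0, 0.0, 38.8]
force: [-0.5, 0.3, -0.2]
opening: 0.045
gripper_force: 0.0
```

```bash
python3 - <<'E'
from h import *
o=ctrl.get_obs();im=ctrl.snapshot('wrist');print(o['clock'],o['tool_pos'],o['orientation'],o['joint_pos'],o['force'],o['opening'])
cv2.imwrite('pics/w2.png',cv2.resize(im[:,:,::-1],None,fx=1.5625,fy=1.5625,interpolation=2))
np.savez('w2.npz',p=o['tool_pos'],r=o['orientation'])
E
```

```text
5.7 [ 0.5894 -0.1721  0.2084] [-179.993     0.0071   38.7955] [  1.9256  16.4803 -10.6235  -0.0015 -62.9061 126.8705] [-0.454   0.2755 -0.2215] 0.04497614562378133
```

View pics/w2.png

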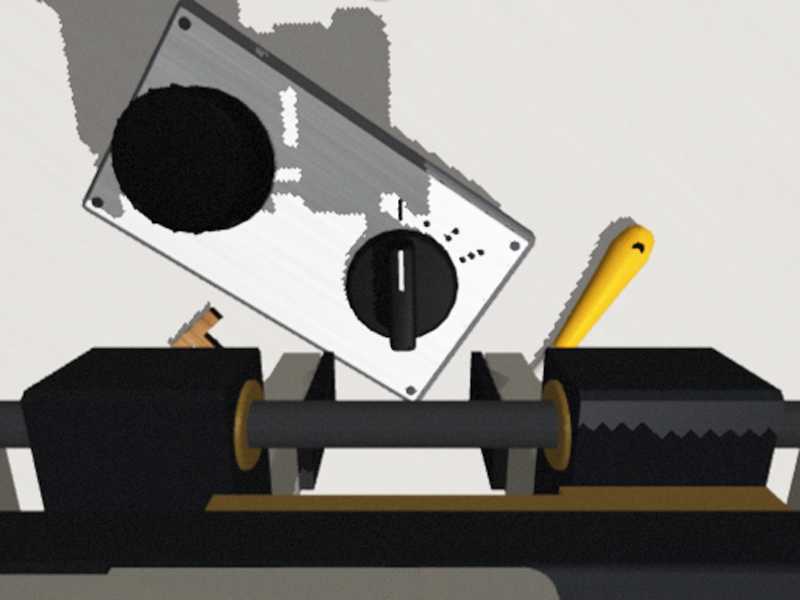

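The bar lies vertical in the image at u≈402, which is the tool's centre line. The disc centre, about (402,285), is within 2 mm of the TCP. The cap sits low, against its collar. Now I descend to TCP 0.097 m, which puts the tips 4 mm above the disc, and pinch.

Call:
{"method": "apply_moves", "body": {"targets": [{"travel": [1, 0, 35], "roll": 0, "jaw": 45}, {"travel": [0, 0, 35], "roll": 0, "jaw": 45}, {"travel": [0, 0, 25], "roll": 0, "jaw": 45}, {"travel": [0, 0, 16], "roll": 0, "jaw": 45}, {"travel": [0, 0, 0], "roll": 0, "jaw": 45}, {"travel": [0, 0, 0], "roll": 0, "jaw": 10}, {"travel": [0, 0, 0], "roll": 0, "jaw": 10}, {"travel": [0, 0, 0], "roll": 0, "jaw": 10}, {"travel": [0, 0, 0], "roll": 0, "jaw": 10}, {"travel": [0, 0, 0], "roll": 0, "jaw": 10}]}}

```text
clock: 6.75
tool_pos: [0.5903, -0.1712, 0.0983]
orientation: [180.0, -0.0, 39.0]
force: [-1.0, 1.2, 1.6]
opening: 0.0138
gripper_force: 29.9
```

Gripped: 13.8 mm opening at 30 N, with low side force. Now turning.

Call:
{"method": "apply_moves", "body": {"targets": [{"travel": [0, 0, 0], "roll": 7, "jaw": 10}, {"travel": [0, 0, 0], "roll": 7, "jaw": 10}, {"travel": [0, 0, 0], "roll": 7, "jaw": 10}, {"travel": [0, 0, 0], "roll": 7, "jaw": 10}, {"travel": [0, 0, 0], "roll": 7, "jaw": 10}]}}

```text
clock: 7.25
tool_pos: [0.5903, -0.1712, 0.0983]
orientation: [-180.0, -0.0, 3.8]
force: [-1.9, 2.0, 3.4]
opening: 0.0139
gripper_force: 29.9
```

Call:
{"method": "apply_moves", "body": {"targets": [{"travel": [0, 0, 0], "roll": 7, "jaw": 10}, {"travel": [0, 0, 0], "roll": 7, "jaw": 10}, {"travel": [0, 0, 0], "roll": 7, "jaw": 10}, {"travel": [0, 0, 0], "roll": 7, "jaw": 10}, {"travel": [0, 0, 0], "roll": 7, "jaw": 10}, {"travel": [0, 0, 0], "roll": 0, "jaw": 10}]}}

```text
clock: 7.85
tool_pos: [0.5903, -0.1713, 0.0983]
orientation: [-180.0, -0.0, -31.1]
force: [-2.4, 3.3, 5.7]
opening: 0.0138
gripper_force: 29.9
```

Call:
{"method": "apply_moves", "body": {"targets": [{"jaw": 10, "roll": 0, "travel": [0, 0, 0]}, {"jaw": 10, "roll": 0, "travel": [0, 0, 0]}, {"jaw": 10, "roll": 0, "travel": [0, 0, 0]}, {"jaw": 10, "roll": 0, "travel": [0, 0, 0]}, {"jaw": 10, "roll": 0, "travel": [0, 0, 0]}, {"jaw": 10, "roll": 0, "travel": [0, 0, 0]}, {"jaw": 10, "roll": 0, "travel": [0, 0, 0]}, {"jaw": 10, "roll": 0, "travel": [0, 0, 0]}, {"jaw": 10, "roll": 0, "travel": [0, 0, 0]}, {"jaw": 10, "roll": 0, "travel": [0, 0, 0]}]}}

```text
clock: 8.85
tool_pos: [0.5903, -0.1713, 0.0982]
orientation: [-180.0, -0.0, -30.8]
force: [-2.9, 3.0, 5.1]
opening: 0.0136
gripper_force: 29.9
```

Call:
{"method": "apply_moves", "body": {"targets": [{"jaw": 10, "roll": 0, "travel": [0, 0, 0]}, {"jaw": 10, "roll": 0, "travel": [0, 0, 0]}, {"jaw": 10, "roll": 0, "travel": [0, 0, 0]}, {"jaw": 10, "roll": 0, "travel": [0, 0, 0]}, {"jaw": 10, "roll": 0, "travel": [0, 0, 0]}, {"jaw": 10, "roll": 0, "travel": [0, 0, 0]}, {"jaw": 10, "roll": 0, "travel": [0, 0, 0]}, {"jaw": 10, "roll": 0, "travel": [0, 0, 0]}, {"jaw": 10, "roll": 0, "travel": [0, 0, 0]}, {"jaw": 10, "roll": 0, "travel": [0, 0, 0]}]}}

```text
clock: 9.85
tool_pos: [0.5903, -0.1713, 0.0982]
orientation: [-180.0, -0.0, -30.7]
force: [-2.0, 2.5, 6.2]
opening: 0.0137
gripper_force: 29.9
```

Call:
{"method": "apply_moves", "body": {"targets": [{"jaw": 10, "roll": 0, "travel": [0, 0, 0]}, {"jaw": 10, "roll": 0, "travel": [0, 0, 0]}, {"jaw": 10, "roll": 0, "travel": [0, 0, 0]}, {"jaw": 10, "roll": 0, "travel": [0, 0, 0]}, {"jaw": 10, "roll": 0, "travel": [0, 0, 0]}, {"jaw": 10, "roll": 0, "travel": [0, 0, 0]}, {"jaw": 10, "roll": 0, "travel": [0, 0, 0]}, {"jaw": 10, "roll": 0, "travel": [0, 0, 0]}, {"jaw": 10, "roll": 0, "travel": [0, 0, 0]}, {"jaw": 10, "roll": 0, "travel": [0, 0, 0]}]}}

```text
clock: 10.85
tool_pos: [0.5902, -0.1713, 0.0982]
orientation: [-180.0, -0.0, -30.7]
force: [-2.6, 2.6, 6.7]
opening: 0.0141
gripper_force: 29.9
```

Call:
{"method": "apply_moves", "body": {"targets": [{"jaw": 10, "roll": 0, "travel": [0, 0, 0]}, {"jaw": 10, "roll": 0, "travel": [0, 0, 0]}, {"jaw": 10, "roll": 0, "travel": [0, 0, 0]}, {"jaw": 10, "roll": 0, "travel": [0, 0, 0]}, {"jaw": 10, "roll": 0, "travel": [0, 0, 0]}, {"jaw": 10, "roll": 0, "travel": [0, 0, 0]}]}}

```text
clock: 11.45
tool_pos: [0.5903, -0.1713, 0.0983]
orientation: [-180.0, -0.0, -30.7]
force: [-2.3, 2.8, 5.4]
opening: 0.0136
gripper_force: 29.9
```

```bash
python3 - <<'E'
from h import *
o=ctrl.get_obs();print(o['clock'],o['moment'],o['gripper_force'])
a=ctrl.snapshot('side')[150:330,200:440,::-1];b=ctrl.snapshot('wrist')[:,:,::-1]
cv2.imwrite('pics/e.png',np.hstack([cv2.resize(a,(400,300)),cv2.resize(b,(400,300))]))
E
```

```text
11.45 [1.0645 0.8816 0.1221] 29.92392361164093
```

View pics/e.png

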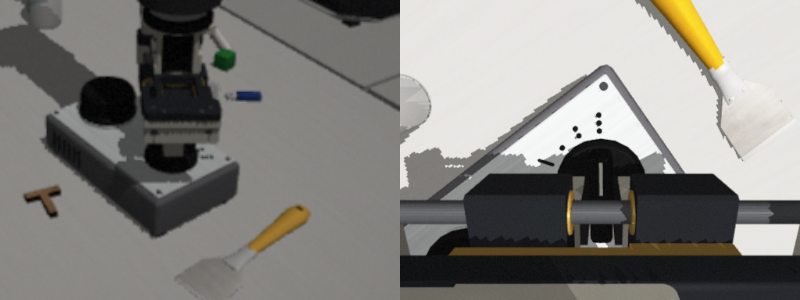

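The pointer line at (600,180) is in line with the three pips at (599,122), and the moment is 0.122 N m, as expected at the third stop. The cap is home and the loose parts are where they were. Handing in.

```bash
python3 -c "
from plant import ctrl
print(ctrl.close_job())"
```

```text
the job is handed in; nothing more can be done
None
```

I pressed the cap fully home, then turned the dial to the third stop, held it there for over 3 s, and handed the job in still gripping it; the cup, tee and scraper were not touched, and no verdict was shown.

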